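Select reverse on a bench-mounted truck gear shifter with a lockout collar

ROBOT

A 7-joint arm with a two-finger parallel gripper is mounted at the origin on the work surface. World frame = base frame: x ahead of the robot, y to its left, z up, the work surface at z = 0. Lengths are in m, angles in rad, forces in N, time in s.
With the tool pointing down it reaches from about 0.425 to 0.975 m from the base axis. Payload 16.7 kg.
Tool frame: the origin (TCP) lies on the centre line of the jaws, within the pads' length; the fingertips stand 14 mm ahead of it and the grasp point (between the pads) lies 5 mm behind it (ctrl.tips_ahead is the distance from the TCP to the fingertips, in m); z points along the fingers, y is the direction in which the jaws open and shut (so a half turn about z gives the same grasp; the last joint's range is limited). The gripper opens to 85 mm and grips with 20 to 120 N. Pads are 22 mm wide; open, the fingers measure 114 mm over their backs; the gripper's body (76 mm by 85 mm) begins 54 mm behind the grasp point. The pads swing forward as they close: fully open they stand 13 mm farther back than shut.
Start: joints at [1.151, 0.426, 0.074, 1.606, -0.034, 1.111, -0.067], TCP at [0.181, -0.65, 0.245] pointing down, gripper open.
Joint ranges: [-2.85, 2.85], [-0.5, 2.14], [-1.23, 1.37], [0.21, 2.46], [-1.02, 4.16], [0.16, 2.05], [-2.73, 2.73]. Speed limits (rad/s): [1.89, 1.89, 2.39, 2.39, 3.01, 3.01, 3.01].

INTERFACE

Orientations are given as a unit quaternion [x, y, z, w].
In Python, from plant import ctrl, vision gives the robot as it stands.
- The arm moves only by the tool arm_command, never from a script. Its argument "motion" is text: rows parted by semicolons, each of 4 numbers parted by spaces: the shift along the tool's x, y, z in cm, then the turn about the tool's z in rad. A call has 1 to 8 rows; each row is the pose to reach, as a shift and turn from the pose commanded when the call began, along the tool's axes at that moment; what a row does not reach only later rows make up. A row lasts 1/8 s, in which the tool goes at most 62.5 mm and 10.7 degrees, less where a joint would pass 70% of its speed; a pose out of reach is approached as far as the arm can. A call with a gripper value outside its range is refused whole. "fingers" is the opening, from 0 (shut) to 1 (fully open), set as the call begins (left out, the last holds). The fingers move at their own pace and stop on an object; the grip force is fixed at half the most. Time passes only in rows, so rows that repeat a pose let the fingers close. It gives the time, the measured TCP pose, the force and the opening at its end, in the units of the state.
- ctrl.state(): the state, without advancing time (a new reading comes with each control period).
- vision.camera(name): name is "side" or "top" or "wrist"; returns the picture (480x640x3 uint8, blue, green, red); there is no depth.
- vision.camera_model(name): a dict with "mtx" (3x3 intrinsics, pixels), "view" (4x4, takes a point from world to camera coordinates). Camera axes: x right, y down, z forward; pixel columns grow to the right and rows downward; lengths in m; the calibration is good to about 2 mm. A picture is of the moment at which its call begins: read the wrist's pose just before it. camera_model takes no time and is no camera call; for the wrist camera it gives the pose at the moment of the call.
- ctrl.job_done(): hands the job in, once; it reports no verdict.
The state is a dict: "time": time; "qpos": joint angles; "qd": joint speeds; "joint_torque": joint torques, N m; "tcp_pos": TCP position; "tool_rot": TCP orientation; "contact_force": force on the tool from outside, world axes, zero at the start; "moment": the same for the moment, N m; "width": finger opening in m.
Only numpy, scipy, OpenCV 4.12 (cv2) and the standard library are available. Lean on these libraries where they do the work, as an engineer would, in place of code of your own. Each camera call takes 0.05 s, during which the arm holds its last target.

TASK

The rebuilt truck gear shifter on the bench must be left in reverse so that its cables can be set. Bring the lever out of the gear it stands in and across neutral to the left-hand line, lift the spring-loaded lockout collar on the lever, push the lever forward through the narrow neck of the reverse leg to the end, and let the collar drop fully home in the pocket there. Let go, and leave the other things on the bench undisturbed.

Things in the scene. Friction and masses are not known exactly. Their poses are not given: they have to be found in the camera images.
- shifter: Fixed gear shifter: grey cast housing 108 x 130 mm, 170 high, on a steel stand plate 220 x 200 x 8 mm. Origin on the bench under the lever's pivot; x = forward (away from the driver, who stands where the robot is), y = left, z = up. The housing leans 6 degrees forward about y; the pivot is 25 mm above the origin. At neutral the lever stands square to the gate plate that tops the housing.
- lever_select (a joint): Sideways swing of the lever about the housing's fore-and-aft axis through the pivot, rad. 0 = middle line, positive = lever to the left; +0.238 = left line (34 mm at the gate), -0.238 = right line; stops at +-0.241. Dry friction 0.35 N m, under 2 N at the collar; stays where it is left.
- lever_shift (a joint): Fore-and-aft swing of the lever about its own crosswise axis (carried by lever_select) through the pivot, rad. 0 = neutral, positive = lever top forward; +-0.2055 = stops, the ends of the gears; +0.2055 on the left line = reverse. Dry friction 0.45 N m, 2 to 3 N at the collar; stays where left. Starts anywhere along the middle line.
- collar (a joint): Lift of the lockout collar along the lever, m: 0 = down, 0.022 = upper stop. A spring pulls it down with 4 N (6 N at the top) besides its weight of about 0.11 kg. Up by 0.016 or more its shoe rides clear over the neck; over the pocket it drops back to 0 when let go.
- collar_grip (a point): On the lever's axis, middle of the collar's grip, 202 mm from the pivot when down; moves with the collar. The grip is a black cylinder, 34 mm diameter, from 20 mm below to 20 mm above this point along the lever, with a slight 37 mm bead on its top. Below it a metal sleeve, 18 mm diameter, ends in a 20 x 20 mm square shoe in the gate slot.
- knob_top (a point): Top of the black pear-shaped knob (33 mm diameter, 39 mm high) at the lever's end, 317 mm from the pivot, fixed to the rod. It overhangs the collar, so a hand straight from above strikes it; come to the collar from the driver's side, tilted some 30 to 40 degrees, fingers closing from left and right.
- gate_neutral (a point): Centre of the gate on the 4 mm plate's upper face, 142 mm from the pivot; rod here = neutral, middle line. Slots 25 mm wide: three fore-and-aft lines 34 mm apart, each reaching 42.5 mm forward and back, joined across the middle by the 25 mm neutral channel. The bare rod is 10 mm thick.
- reverse_pocket (a point): Centre of the reverse pocket (25 x 25 mm) in the plate's upper face, 30 mm forward and 34 mm left of gate_neutral along the plate. Before it, 12.5 to 17.5 mm forward of neutral, the leg narrows to a 14 mm neck: the bare rod passes, the collar's 20 mm shoe does not while down. No other leg has a neck.
- spanner: bystander: loose steel combination spanner, 190 mm, lying on the bench right of the shifter; origin at its middle.
- oil_bottle: bystander: loose grey plastic oil bottle, 60 mm diameter, 150 mm high, standing left of the shifter; origin at the centre of its foot.
- parts_tray: bystander: loose dark steel tray 100 x 150 x 28 mm beyond the shifter; origin at the centre of its underside.
- cable_bracket: bystander: loose steel angle bracket 90 x 45 x 44 mm, lying left of the shifter; origin at the centre of its underside.

How it is judged:
On the way:
1. the collar is lifted with the lever standing in the left-hand line (value of joint lever_select above 0.2 rad and value of joint collar above 0.01 m), for 0.1 s.
At the end, for the whole second after the job is handed in: the lever stands at rest in the reverse pocket (lever_select above 0.21, lever_shift above 0.18 rad), the collar is down to within 3 mm, and the spanner, the bottle (upright), the tray and the bracket are within 20 mm of where they were (value of joint lever_select above 0.21 rad and value of joint lever_shift above 0.18 rad and value of joint collar below 0.003 m and velocity of joint lever_shift between -0.05 and 0.05 rad/s and velocity of joint collar between -0.01 and 0.01 m/s and distance of each of spanner, oil_bottle, parts_tray, cable_bracket from where it was at the start of the episode below 0.02 m and angle between oil_bottle's own z axis and vertical below 0.3 rad); the robot touches nothing.
It fails at once if the lever is forced through the neck with the collar down (value of joint lever_select above 0.19 rad and value of joint lever_shift between 0.1 and 0.15 rad and value of joint collar below 0.004 m).
It fails at once if a bystander is knocked away (distance of any of spanner, oil_bottle, parts_tray, cable_bracket from where it was at the start of the episode above 0.03 m).
It also fails if it takes over 38 s, if anything falls off the work surface, if the arm or the gripper's body presses on something with over 40 N, if the wrist force passes 120 N, or if a joint passes its speed limit or range.

## Working session

There is one attempt and no reset: what is moved stays moved. The work goes in short steps, Python scripts to look and compute and a tool call to move; the robot and the scene stay as the last step left them, time stands still between calls to the robot, and variables do not carry over. Pictures are saved under pics/ and viewed, and the job is handed in when it is done.

Besides the shell and the picture viewer there is one more tool, called after ">>>" by a JSON object that holds its "fn" and its "kwargs", one argument or row to a line. arm_command: Moves the arm, as the interface text tells. Its arguments: {"type":"object","properties":{"motion":{"type":"string"},"fingers":{"type":"number"}},"required":["motion"]}

```bash
ls; mkdir -p pics; python3 - <<'E'
from plant import ctrl, vision
import cv2
print(ctrl.state())
for n in ("side","top","wrist"):
    m=vision.camera_model(n); print(n,m["mtx"],m["view"])
    cv2.imwrite(f"pics/{n}0.png",vision.camera(n))
E
```

```text
pics
{'time': 0.0, 'qpos': array([ 1.15047118,  0.42669443,  0.07382593,  1.606618  , -0.03405739,
        1.11081113, -0.0670974 ]), 'qd': array([ 0.0001302 ,  0.00045514,  0.00134611,  0.00210152, -0.00022493,
       -0.00035715,  0.00015967]), 'joint_torque': array([-2.38003748e-03, -9.49847960e+01,  3.75994071e+00, -4.63528240e+01,
        1.91849243e-02,  1.03585838e-02,  6.16571924e-06]), 'tcp_pos': array([ 0.18044974, -0.65001991,  0.24463007]), 'tool_rot': array([ 9.90844690e-01,  1.35005169e-01, -1.44561306e-04, -6.19811034e-04]), 'contact_force': array([ 0.36428811,  0.01346073, -0.19513691]), 'moment': array([ 0.01490315, -0.02700073,  0.01064283]), 'width': 0.08553924868257617}
side [[468.02012483   0.         320.83459632]
 [  0.         468.02012483 238.44961672]
 [  0.           0.           1.        ]] [[-0.77418534 -0.63290636  0.00816109  0.50759594]
 [-0.43193551  0.5188406  -0.73772363  0.41106508]
 [ 0.46267567 -0.57465988 -0.67505352  0.68766093]
 [ 0.          0.          0.          1.        ]]
top [[452.41303858   0.         322.02542917]
 [  0.         452.41303858 245.25977853]
 [  0.           0.           1.        ]] [[-0.01912661 -0.99972472 -0.01358907  0.04676539]
 [-0.9803985   0.02141911 -0.19585711  0.65145782]
 [ 0.19609426  0.00957662 -0.98053829  1.04654898]
 [ 0.          0.          0.          1.        ]]
wrist [[349.20338977   0.         321.34324665]
 [  0.         349.20338977 235.19852528]
 [  0.           0.           1.        ]] [[ 0.26726993 -0.96361966 -0.00198299 -0.67422563]
 [-0.91505116 -0.25444296  0.31295392 -0.0402188 ]
 [-0.30207311 -0.08182864 -0.94976624  0.38179523]
 [ 0.          0.          0.          1.        ]]
```

View pics/side0.png

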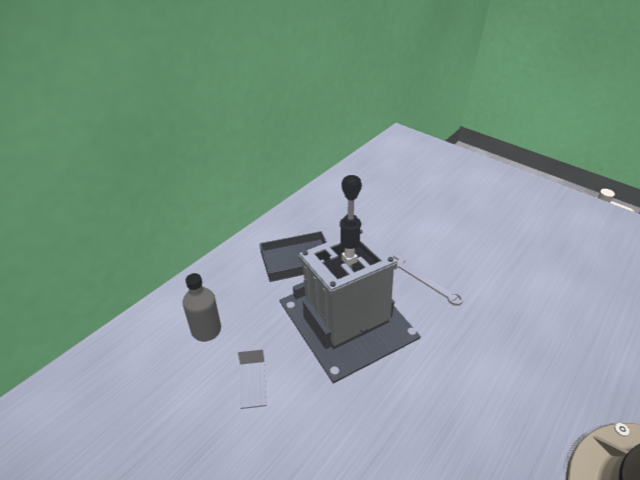

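View pics/top0.png

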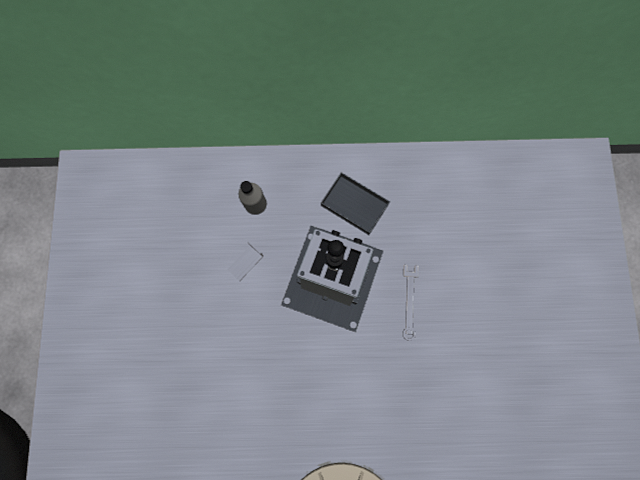

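View pics/wrist0.png

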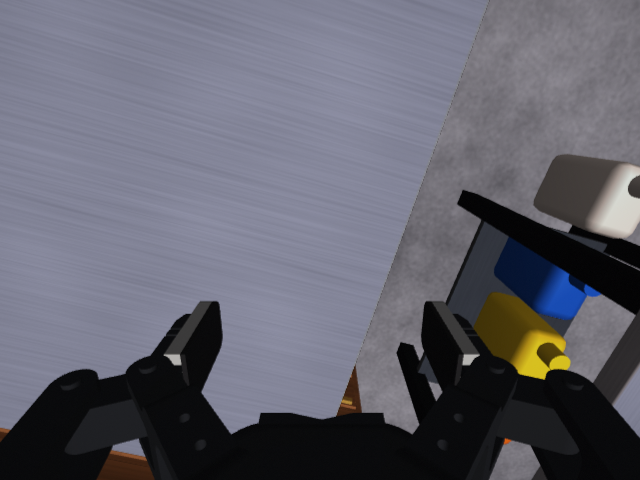

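The side view shows the shifter with the lever near neutral, slightly forward (knob 351,187). The top view shows it yawed about -20° (plate around 333,278), with bottle at 250,197, bracket at 245,262, tray at 355,203 and spanner at 410,300. I'll enlarge these.

```bash
python3 - <<'E'
import cv2
a=cv2.imread("pics/top0.png")[215:340,265:400]; cv2.imwrite("pics/topc.png",cv2.resize(a,None,fx=4.4,fy=4.4,interpolation=cv2.INTER_CUBIC))
a=cv2.imread("pics/side0.png")[165:385,260:480]; cv2.imwrite("pics/sidec.png",cv2.resize(a,None,fx=2.7,fy=2.7,interpolation=cv2.INTER_CUBIC))
E
```

```text
(no output)
```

View pics/topc.png

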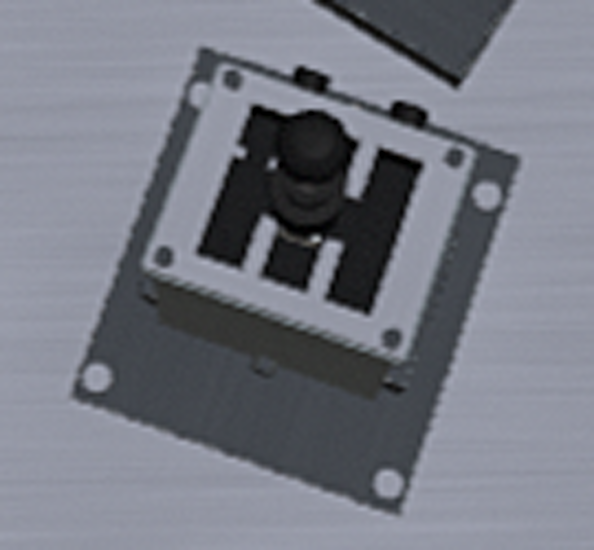

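View pics/sidec.png

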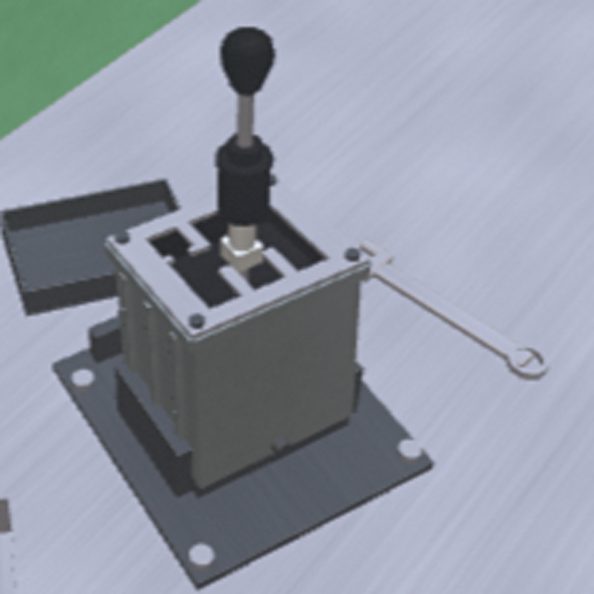

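```bash
cat > h.py <<'E'
import numpy as np
from scipy.spatial.transform import Rotation as R
def Rl(yaw,sel,sh):
    return R.from_euler('z',yaw)*R.from_euler('y',np.radians(6))*R.from_euler('x',-sel)*R.from_euler('y',sh)
def gate(p,u,v,w=0):
    x,y,yaw=p[:3]; B=R.from_euler('z',yaw)*R.from_euler('y',np.radians(6))
    return np.array([x,y,0.025])+B.apply([u,v,0.142+w])
def lev(p,sel,sh,l,off=(0,0)):
    return np.array([p[0],p[1],0.025])+Rl(p[2],sel,sh).apply([off[0],off[1],l])
def proj(m,X):
    c=m["view"][:3,:3]@X+m["view"][:3,3]; q=m["mtx"]@c; return q[:2]/q[2]
E
cat > fit.py <<'E'
from h import *; from plant import vision
from scipy.optimize import least_squares
T,S=vision.camera_model("top"),vision.camera_model("side")
mm=.001
tp=[(424,163,42.5,-46.5),(372,313,-42.5,-46.5),(327,298,-42.5,-21.5),(198,252,-42.5,46.5),(241,268,-42.5,21.5),(252,105,42.5,46.5),(380,150,42.5,-21.5),(262,277,-42.5,12.5),(308,292,-42.5,-12.5)]
sp=[(205,307,-42.5,46.5),(240,295,-42.5,21.5),(148,237,42.5,46.5)]
def res(p,full=False):
    r=[]
    for a,b,u,v in tp: r.append(proj(T,gate(p,u*mm,v*mm))-(np.array([a,b])/4.4+[265,215]))
    for a,b,u,v in sp: r.append(proj(S,gate(p,u*mm,v*mm))-(np.array([a,b])/2.7+[260,165]))
    k=lev(p,p[4],p[3],.299)
    r.append(proj(T,k)-(np.array([313,145])/4.4+[265,215]))
    r.append(proj(S,k)-(np.array([247,55])/2.7+[260,165]))
    return np.round(np.array(r),2) if full else np.ravel(r)
s=least_squares(res,[.5,0,-.3,0.05,0])
print(s.x); print(res(s.x,True))
p=s.x
for nm,X in dict(stand=[p[0],p[1],0],gaten=gate(p,0,0),collar=lev(p,p[4],p[3],.202),knob=lev(p,p[4],p[3],.317)).items(): print(nm,np.round(X,4))
E
python3 fit.py
```

```text
[ 0.57986345  0.0077115  -0.37781917 -0.05323457  0.00409115]
[[ 0.76 -0.13]
 [-0.15  0.86]
 [-0.71  0.26]
 [-0.53 -0.09]
 [ 0.37  0.23]
 [ 0.77 -1.15]
 [ 0.2  -1.01]
 [-0.55 -0.39]
 [-0.27  0.19]
 [ 1.18  0.59]
 [ 0.65 -0.08]
 [-1.19  0.01]
 [ 0.77  0.08]
 [-0.46  0.85]]
stand [0.5799 0.0077 0.    ]
gaten [0.5937 0.0022 0.1662]
collar [0.5898 0.0046 0.2267]
knob [0.5955 0.0029 0.3416]
```

>>> {"fn": "arm_command", "kwargs": {
  "motion": "5 -1 -2.5 0; 10 -2 -5 0; 15.5 -3.5 -7.5 0; 20.5 -4.5 -10 0; 25.5 -6 -12.5 0; 31 -7 -15 0; 36 -8 -17.5 0; 41 -9.5 -20 0"
}}

```text
time: 1.15
tcp_pos: [0.5514, -0.4484, 0.4458]
tool_rot: [0.991, 0.135, -0.0, -0.0]
contact_force: [-0.2, -0.9, 0.4]
width: 0.0857
```

>>> {"fn": "arm_command", "kwargs": {
  "motion": "3.5 5 0 0; 7 10 0 0; 10.5 15 0 0; 14 20 0 0; 17.5 25 0 0; 21 30 0 0; 21 30 0 0"
}}

```text
time: 2.02
tcp_pos: [0.7196, -0.5617, 0.4269]
tool_rot: [0.986, 0.165, -0.024, 0.002]
contact_force: [0.2, 0.8, 0.0]
width: 0.0855
```

>>> {"fn": "arm_command", "kwargs": {
  "motion": "0 0 0 0; 0 0 0 0"
}}

```text
time: 2.28
tcp_pos: [0.7185, -0.5627, 0.4285]
tool_rot: [0.986, 0.164, -0.023, 0.002]
contact_force: [0.2, 0.2, -0.5]
width: 0.0852
```

```bash
python3 - <<'E'
from plant import ctrl
s=ctrl.state();print(s['qpos'],s['tcp_pos'],s['tool_rot'])
E
```

```text
[ 0.66809719  0.95147643 -0.50860825  0.31854101  0.46786088  1.93912932
 -0.72307473] [ 0.71847923 -0.56266     0.42853114] [ 0.98615866  0.16415094 -0.02325781  0.00215271]
```

>>> {"fn": "arm_command", "kwargs": {
  "motion": "-2.5 -3.5 0 0; -5 -7 0 0; -7.5 -10.5 0 0; -7.5 -10.5 0 0"
}}

```text
time: 2.78
tcp_pos: [0.6093, -0.4868, 0.4333]
tool_rot: [0.986, 0.163, -0.025, 0.002]
contact_force: [0.9, -1.1, 0.1]
width: 0.0854
```

```bash
python3 - <<'E'
from plant import ctrl
s=ctrl.state();print(s['qpos'],s['tcp_pos'],s['tool_rot'])
E
```

```text
[ 0.88423755  0.61479187 -0.6131407   0.9752552   0.36906982  1.67821634
 -0.85456896] [ 0.60934093 -0.48678755  0.4332943 ] [ 0.98634847  0.16279338 -0.0246905   0.00232009]
```

>>> {"fn": "arm_command", "kwargs": {
  "motion": "-0.5 -4.5 -3.5 0.09; -1 -9 -7 0.18; -1.5 -13 -10 0.27; -2 -17 -13.5 0.36; -3 -21.5 -17 0.45; -3.5 -26 -20 0.54; -4 -30 -23.5 0.62; -4 -34 -27 0.7"
}}

```text
time: 3.78
tcp_pos: [0.4766, -0.1756, 0.7073]
tool_rot: [0.982, -0.187, -0.02, 0.009]
contact_force: [1.2, -0.2, 0.4]
width: 0.0852
```

```bash
cat > st.py <<'E'
from plant import ctrl
import numpy as np
from scipy.spatial.transform import Rotation as R
s=ctrl.state();print(s['time'],np.round(s['qpos'],3),np.round(s['tcp_pos'],4),'F',np.round(s['contact_force'],1),'M',np.round(s['moment'],2),s['width'])
M=R.from_quat(s['tool_rot']).as_matrix();print('x',M[:,0].round(3),'y',M[:,1].round(3),'z',M[:,2].round(3))
E
python3 st.py
```

```text
3.775 [ 0.704  0.158 -0.621  1.013  0.119  2.038 -1.808] [ 0.4766 -0.1756  0.7073] F [ 1.2 -0.2  0.4] M [-0.02 -0.09  0.02] 0.08516175522139825
x [ 0.929 -0.367 -0.036] y [-0.367 -0.93   0.025] z [-0.043 -0.01  -0.999]
```

>>> {"fn": "arm_command", "kwargs": {
  "motion": "0 0 -5 0; 0 0 -10 0; 0 0 -15 0; 0 0 -20 0; 0 0 -25 0"
}}

```text
time: 4.4
tcp_pos: [0.4925, -0.1842, 0.7152]
tool_rot: [0.982, -0.186, -0.023, 0.012]
contact_force: [0.7, -0.4, -0.2]
width: 0.0854
```

```bash
python3 st.py
```

```text
4.4 [-0.11   0.158  0.431  0.995 -0.04   2.044 -1.644] [ 0.4925 -0.1842  0.7152] F [ 0.7 -0.4 -0.2] M [-0.01 -0.07 -0.05] 0.08537381441978548
x [ 0.93  -0.365 -0.04 ] y [-0.364 -0.931  0.032] z [-0.049 -0.015 -0.999]
```

>>> {"fn": "arm_command", "kwargs": {
  "motion": "0 0 2 0.18; 0 0 4 0.36; 0 0 4 0.54; 0 0 4 0.72; 0 0 4 0.9; 0 0 4 1.08; 0 0 4 1.26; 0 0 4 1.44"
}}

```text
time: 5.4
tcp_pos: [0.4966, -0.194, 0.6624]
tool_rot: [0.709, -0.704, -0.029, 0.025]
contact_force: [0.7, -0.9, -0.4]
width: 0.0853
```

```bash
python3 st.py
```

```text
5.4 [-0.464  0.19   0.929  1.137 -0.132  1.958 -2.718] [ 0.4966 -0.194   0.6624] F [ 0.7 -0.9 -0.4] M [-0.03 -0.22  0.06] 0.08534056065832121
x [ 0.007 -1.    -0.006] y [-0.997 -0.008  0.076] z [-0.077  0.005 -0.997]
```

>>> {"fn": "arm_command", "kwargs": {
  "motion": "0 0 0 0.18; 0 0 0 0.36; 0 0 0 0.54; 0 0 0 0.72"
}}

```text
time: 5.9
tcp_pos: [0.5035, -0.273, 0.6497]
tool_rot: [-0.546, 0.835, 0.045, -0.043]
contact_force: [-0.4, 0.4, 0.8]
width: 0.0855
```

```bash
python3 st.py
```

```text
5.9 [-0.36   0.475  1.375  1.051 -0.428  2.048 -2.73 ] [ 0.5035 -0.273   0.6497] F [-0.4  0.4  0.8] M [-0.04 -0.09 -0.02] 0.08550799064416623
x [-0.4   -0.916  0.023] y [-0.909  0.4    0.122] z [-0.121  0.028 -0.992]
```

>>> {"fn": "arm_command", "kwargs": {
  "motion": "-1 1.5 3 -0.18; -2 3 6 -0.36; -3 4.5 9 -0.54; -4 6 12 -0.72; -5 7.5 15 -0.9; -6 9 18 -1.08; -6 10 21 -1.26; -6 11 25 -1.44"
}}

```text
time: 6.9
tcp_pos: [0.394, -0.1681, 0.4134]
tool_rot: [0.956, -0.286, -0.063, -0.0]
contact_force: [1.5, -0.8, -0.8]
width: 0.0854
```

```bash
python3 st.py
```

```text
6.9 [-1.143 -0.367  1.112  1.854  0.282  1.579 -2.246] [ 0.394  -0.1681  0.4134] F [ 1.5 -0.8 -0.8] M [-0.1  -0.2   0.02] 0.08538512946735617
x [ 0.828 -0.547 -0.121] y [-0.547 -0.836  0.036] z [-0.121  0.037 -0.992]
```

>>> {"fn": "arm_command", "kwargs": {
  "motion": "-5 1 0 0; -10 2 0 0; -15 3 0 0; -20 4 0 0; -25 5 0 0; -30 6 0 0"
}}

```text
time: 7.65
tcp_pos: [0.207, -0.1019, 0.4471]
tool_rot: [0.956, -0.288, -0.055, -0.005]
contact_force: [0.1, -0.4, 0.1]
width: 0.0854
```

```bash
python3 st.py
```

```text
7.65 [-0.181 -0.493  0.214  2.05   0.061  1.677 -2.15 ] [ 0.207  -0.1019  0.4471] F [ 0.1 -0.4  0.1] M [-0.06 -0.08 -0.02] 0.08542897093689765
x [ 0.828 -0.55  -0.107] y [-0.551 -0.834  0.023] z [-0.102  0.04  -0.994]
```

>>> {"fn": "arm_command", "kwargs": {
  "motion": "-6 1.2 0 0; -12 2.4 0 0; -18 3.6 0 0; -24 4.8 0 0; -30 6 0 0; -36 7.2 0 0"
}}

```text
time: 8.4
tcp_pos: [0.1552, -0.0692, 0.4393]
tool_rot: [0.948, -0.302, -0.094, 0.024]
contact_force: [1.1, 1.8, -0.8]
width: 0.0853
```

```bash
python3 st.py
```

```text
8.4 [ 0.507 -0.495 -0.248  2.088 -0.072  1.725 -1.893] [ 0.1552 -0.0692  0.4393] F [ 1.1  1.8 -0.8] M [ 0.05 -0.29 -0.04] 0.0852570899463984
x [ 0.799 -0.578 -0.164] y [-0.569 -0.816  0.102] z [-0.193  0.012 -0.981]
```

>>> {"fn": "arm_command", "kwargs": {
  "motion": "2.5 5 0 0; 5 10.5 0 0; 7.5 15.5 0 0; 10 20.5 0.5 0; 12 25.5 0.5 0; 6.5 28.5 2 0; 1 31 3 0; -4 33.5 4 0"
}}

```text
time: 9.4
tcp_pos: [-0.0673, -0.3212, 0.4415]
tool_rot: [0.953, -0.288, -0.093, 0.026]
contact_force: [0.3, -0.9, 0.8]
width: 0.0856
```

```bash
python3 st.py
```

```text
9.4 [ 0.672 -0.451  0.452  2.013  0.361  1.635 -1.078] [-0.0673 -0.3212  0.4415] F [ 0.3 -0.9  0.8] M [-0.13 -0.16  0.03] 0.08557168275324063
x [ 0.817 -0.554 -0.163] y [-0.544 -0.833  0.104] z [-0.193  0.004 -0.981]
```

>>> {"fn": "arm_command", "kwargs": {
  "motion": "-4.5 1.3 1 0; -9 2.7 2 0; -13 4 2.5 0; -13 -2 2 0; -13 -8 1 0; -12.5 -14 0.5 0; -12.5 -20 0 0; -12 -26 -1 0"
}}

```text
time: 10.4
tcp_pos: [-0.1577, -0.2139, 0.4507]
tool_rot: [0.953, -0.286, -0.093, 0.029]
contact_force: [0.1, 0.9, 0.4]
width: 0.0853
```

```bash
python3 st.py
```

```text
10.4 [ 1.892 -0.494 -0.096  2.07   0.144  1.515 -0.353] [-0.1577 -0.2139  0.4507] F [0.1 0.9 0.4] M [ 0.05 -0.16  0.  ] 0.08527616190089575
x [ 0.819 -0.551 -0.16 ] y [-0.54  -0.834  0.109] z [-0.194 -0.003 -0.981]
```

>>> {"fn": "arm_command", "kwargs": {
  "motion": "0 -6 -0.5 0; 0.5 -12 -1 0; 0.5 -18 -2 0; 1 -24 -2.5 0; 1 -30 -3 0; 1 -36 -4 0"
}}

```text
time: 11.15
tcp_pos: [0.0056, -0.0767, 0.3109]
tool_rot: [0.931, -0.293, 0.088, -0.201]
contact_force: [0.1, -2.7, 0.6]
width: 0.0853
```

```bash
python3 st.py
```

```text
11.15 [ 2.088 -0.496 -0.238  2.41  -0.276  1.632 -0.239] [ 0.0056 -0.0767  0.3109] F [ 0.1 -2.7  0.6] M [-0.48  0.28 -0.07] 0.08533607348788133
x [ 0.813 -0.581  0.047] y [-0.51  -0.748 -0.425] z [ 0.282  0.322 -0.904]
```

>>> {"fn": "arm_command", "kwargs": {
  "motion": "-0.2 1.8 -5 0; -0.4 3.6 -10 0; -0.6 5.4 -15 0; -0.7 7 -20 0; -0.7 1.5 -17.5 0; -0.5 -4 -15 0; -0.5 -9.5 -12.5 0; 0 -15 -10 0"
}}

```text
time: 12.15
tcp_pos: [0.0082, -0.0924, 0.4497]
tool_rot: [0.925, -0.296, 0.066, -0.229]
contact_force: [1.2, -1.5, -0.2]
width: 0.0853
```

```bash
python3 st.py
```

```text
12.15 [ 2.189 -0.496 -0.308  2.126 -0.261  1.96  -0.281] [ 0.0082 -0.0924  0.4497] F [ 1.2 -1.5 -0.2] M [-0.46  0.27 -0.04] 0.0852683382175517
x [ 0.816 -0.578 -0.014] y [-0.518 -0.72  -0.463] z [ 0.258  0.385 -0.886]
```

>>> {"fn": "arm_command", "kwargs": {
  "motion": "-0.4 4.5 -1.2 0; -0.8 9 -2.5 0; -0.7 11.8 2.8 0; -0.6 14.6 8.1 0; -0.5 17.4 13.4 0; -0.4 20.2 18.7 0"
}}

```text
time: 12.9
tcp_pos: [-0.0481, -0.1647, 0.1886]
tool_rot: [0.929, -0.285, 0.062, -0.229]
contact_force: [-0.6, -1.2, -0.7]
width: 0.0853
```

```bash
python3 st.py
```

```text
12.9 [ 2.14  -0.027 -0.348  2.417 -0.173  1.212 -0.273] [-0.0481 -0.1647  0.1886] F [-0.6 -1.2 -0.7] M [-0.49  0.24 -0.01] 0.08525386992397258
x [ 0.83  -0.558 -0.016] y [-0.501 -0.732 -0.461] z [ 0.245  0.391 -0.887]
```

>>> {"fn": "arm_command", "kwargs": {
  "motion": "0.3 -6 1.1 0; 0.5 -12 2.2 0; 0.8 -18 3.3 0"
}}

```text
time: 13.28
tcp_pos: [-0.017, -0.1222, 0.2237]
tool_rot: [0.932, -0.279, 0.07, -0.219]
contact_force: [-0.3, 1.2, 0.8]
width: 0.0856
```

```bash
python3 st.py
```

```text
13.275 [ 2.641 -0.241 -0.765  2.446 -0.282  1.343 -0.094] [-0.017  -0.1222  0.2237] F [-0.3  1.2  0.8] M [-0.31  0.28  0.07] 0.0856211717291784
x [ 0.834 -0.551  0.009] y [-0.489 -0.748 -0.448] z [ 0.254  0.369 -0.894]
```

>>> {"fn": "arm_command", "kwargs": {
  "motion": "-0.7 0.9 -6 0; -1.3 1.7 -12 0; -2 2.6 -18 0; -2.6 3.4 -24 0; -2.3 -1.3 -20 0; -2 -6 -16 0; -1.7 -10.5 -12 0; -1.4 -15 -8 0"
}}

```text
time: 14.28
tcp_pos: [-0.0207, -0.1001, 0.3845]
tool_rot: [0.932, -0.283, 0.067, -0.215]
contact_force: [0.3, -0.4, 0.2]
width: 0.0855
```

```bash
python3 st.py
```

```text
14.275 [ 2.365 -0.458 -0.386  2.228 -0.221  1.798 -0.105] [-0.0207 -0.1001  0.3845] F [ 0.3 -0.4  0.2] M [-0.44  0.26  0.06] 0.08545940354513734
x [ 0.831 -0.556  0.002] y [-0.498 -0.747 -0.439] z [ 0.246  0.364 -0.898]
```

>>> {"fn": "arm_command", "kwargs": {
  "motion": "0.3 -5.4 2.6 0; 0.6 -10.8 5.2 0; 0.9 -16.2 7.8 0"
}}

```text
time: 14.65
tcp_pos: [0.0081, -0.0833, 0.3798]
tool_rot: [0.926, -0.283, 0.081, -0.237]
contact_force: [0.5, 0.2, 0.7]
width: 0.0856
```

```bash
python3 st.py
```

```text
14.65 [ 1.866 -0.479 -0.119  2.279 -0.263  1.802 -0.39 ] [ 0.0081 -0.0833  0.3798] F [0.5 0.2 0.7] M [-0.38  0.25 -0.06] 0.08555149962156683
x [ 0.827 -0.563  0.017] y [-0.485 -0.728 -0.484] z [ 0.285  0.392 -0.875]
```

>>> {"fn": "arm_command", "kwargs": {
  "motion": "0.4 -5.2 3 0; 0.8 -10.4 6 0; 1.2 -15.6 9 0; 1.6 -20.8 12 0"
}}

```text
time: 15.15
tcp_pos: [0.0701, -0.0254, 0.3896]
tool_rot: [0.882, -0.279, 0.178, -0.336]
contact_force: [-0.5, -0.4, -0.0]
width: 0.0855
```

```bash
python3 st.py
```

```text
15.15 [ 1.965 -0.496 -0.146  2.378 -0.446  1.944 -0.336] [ 0.0701 -0.0254  0.3896] F [-0.5 -0.4 -0. ] M [-0.54  0.56  0.  ] 0.08549718617685294
x [ 0.781 -0.611  0.126] y [-0.373 -0.619 -0.691] z [ 0.5    0.493 -0.712]
```

>>> {"fn": "arm_command", "kwargs": {
  "motion": "2.3 3.5 -3.8 -0.17; 4.7 7 -7.7 -0.35; 7 10.5 -11.5 -0.52; 9.4 14 -15.4 -0.7; 11.7 17.5 -19.2 -0.87; 16.2 16.3 -17.2 -1.04; 20.7 15 -15.2 -1.22; 25.2 14 -13.2 -1.39"
}}

```text
time: 16.15
tcp_pos: [0.1587, -0.3284, 0.4172]
tool_rot: [0.851, 0.363, 0.349, -0.148]
contact_force: [-0.8, -0.9, -0.1]
width: 0.0854
```

```bash
python3 st.py
```

```text
16.15 [ 1.613  0.067 -0.182  1.894 -0.58   1.698  0.743] [ 0.1587 -0.3284  0.4172] F [-0.8 -0.9 -0.1] M [-0.54  0.6  -0.04] 0.08538043031920978
x [0.494 0.514 0.701] y [ 0.721 -0.693  0.001] z [ 0.486  0.505 -0.713]
```

```bash
cat > tgt.py <<'E'
import sys
from h import *; from plant import ctrl
p=[.5799,.0077,-.3778]
def tgt(sel,sh,l,back,ahead=0.0):
    s=ctrl.state(); M=R.from_quat(s['tool_rot']).as_matrix()
    G=lev(p,sel,sh,l)-M[:,2]*(back+ahead)
    a=Rl(p[2],sel,sh).apply([0,0,1])
    # knob centre / rod clearance in tool frame
    K=M.T@(lev(p,sel,sh,.299)-G)
    return M.T@(G-s['tcp_pos'])*100,G,np.degrees(np.arccos(-a@M[:,2])),K*1000
if __name__=="__main__":
    v=[float(x) for x in sys.argv[1:]]
    d,G,a,K=tgt(*v); print('delta cm',d.round(2),'G',G.round(4),'angle',a.round(1),'knob in tool mm',K.round(0))
E
python3 tgt.py 0 -.053 .197 .12
python3 tgt.py 0 -.053 .197 0
python3 tgt.py .238 0 .197 0; python3 tgt.py .238 0 .217 0; python3 tgt.py .238 .2055 .219 0; python3 tgt.py .238 .2055 .197 0
```

```text
delta cm [24.65  8.   39.67] G [ 0.531  -0.0567  0.3073] angle 45.7 knob in tool mm [73.  5. 49.]
delta cm [24.65  8.   51.67] G [0.5894 0.0039 0.2217] angle 45.7 knob in tool mm [ 73.   5. -71.]
delta cm [27.54  7.16 55.39] G [0.6156 0.0435 0.2154] angle 59.4 knob in tool mm [ 88.   1. -52.]
delta cm [29.26  7.17 54.38] G [0.6193 0.0471 0.2347] angle 59.4 knob in tool mm [ 71.   0. -42.]
delta cm [29.9  11.28 56.02] G [0.6601 0.0303 0.2275] angle 64.6 knob in tool mm [ 71.  15. -34.]
delta cm [27.96 10.85 56.97] G [0.652  0.028  0.2072] angle 64.6 knob in tool mm [ 90.  20. -44.]
```

>>> {"fn": "arm_command", "kwargs": {
  "motion": "3 1 5 0; 6 2 10 0; 9.2 3 15 0; 12.3 4 20 0; 15.4 5 25 0; 18.5 6 30 0; 21.6 7 35 0; 24.6 8 39.7 0"
}}

```text
time: 17.15
tcp_pos: [0.5312, -0.0551, 0.3057]
tool_rot: [0.852, 0.36, 0.349, -0.15]
contact_force: [1.1, -0.8, 0.1]
width: 0.0855
```

```bash
python3 st.py; python3 tgt.py 0 -.053 .197 0; python3 - <<'E'
from plant import vision
import cv2
for n in ("side","wrist"): cv2.imwrite(f"pics/{n}1.png",vision.camera(n))
E
```

```text
17.15 [ 1.078  0.118 -0.728  2.123 -0.925  0.823  0.212] [ 0.5312 -0.0551  0.3057] F [ 1.1 -0.8  0.1] M [-0.63  0.51 -0.08] 0.08545103956760326
x [0.498 0.509 0.702] y [ 0.718 -0.696 -0.005] z [ 0.487  0.506 -0.712]
delta cm [1.00e-02 1.00e-01 1.18e+01] G [0.5894 0.0039 0.2217] angle 45.8 knob in tool mm [ 73.   4. -71.]
```

View pics/side1.png

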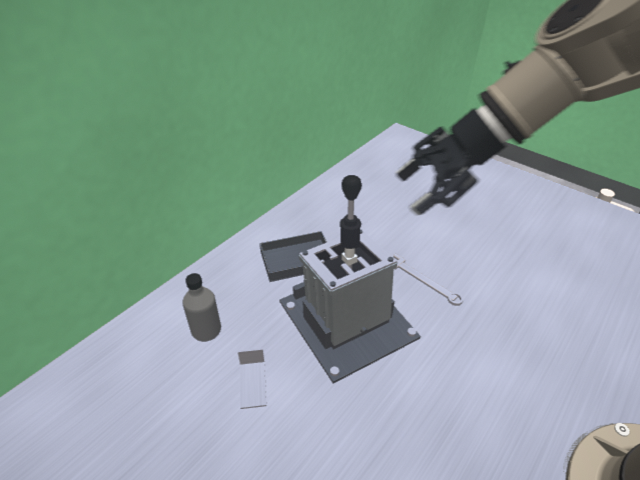

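View pics/wrist1.png

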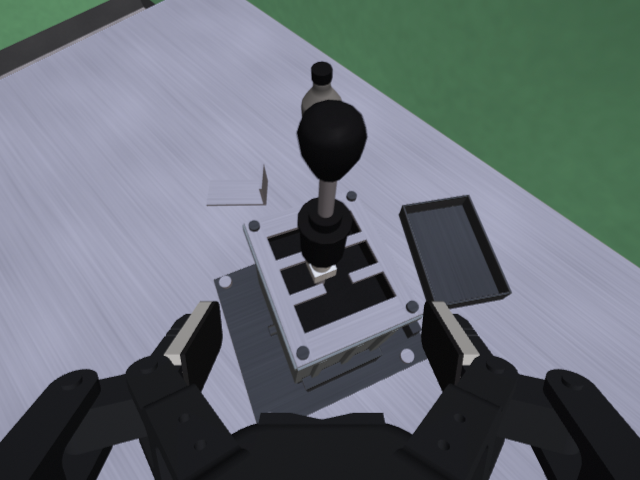

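The side view shows the tilted hand to the right of the lever. In the wrist view the collar (323,235) is centred between the jaws and the shoe (320,272) is just behind neutral. I'll check the model against this picture.

```bash
python3 - <<'E'
from h import *; from plant import vision
m=vision.camera_model("wrist");p=[.5799,.0077,-.3778]
for l in (.142,.182,.202,.222,.299): print(l,proj(m,lev(p,0,-.053,l)))
for u,v in ((.0425,-.0465),(-.0425,-.0465),(-.0425,.0465),(.0425,.0465)): print(u,v,proj(m,gate(p,u,v)))
E
```

```text
0.142 [322.28541396 267.37795833]
0.182 [324.48093793 247.73711363]
0.202 [325.80852481 235.86071049]
0.222 [327.33530634 222.20234043]
0.299 [336.22082025 142.71379866]
0.0425 -0.0465 [396.38505826 295.81921067]
-0.0425 -0.0465 [303.90759801 331.60827178]
-0.0425 0.0465 [267.4801954  235.07383294]
0.0425 0.0465 [351.72024413 209.53361232]
```

>>> {"fn": "arm_command", "kwargs": {
  "motion": "0 0.1 5 0; 0 0.1 9 0; 0 0.1 11.8 0; 0 0.1 11.8 0"
}}

```text
time: 17.75
tcp_pos: [0.5868, 0.0047, 0.2197]
tool_rot: [0.852, 0.361, 0.347, -0.152]
contact_force: [1.2, 0.2, 0.6]
width: 0.0855
```

>>> {"fn": "arm_command", "kwargs": {
  "motion": "0 0 0 0; 0 0 0 0; 0 0 0 0; 0 0 0 0",
  "fingers": 0.3
}}

```text
time: 18.25
tcp_pos: [0.5866, 0.0056, 0.2215]
tool_rot: [0.852, 0.362, 0.347, -0.151]
contact_force: [-1.1, -1.3, 5.5]
width: 0.0322
```

```bash
python3 st.py;  for s in "0 -.053" "0 0" ".12 0" ".238 0" ".238 .2055"; do python3 tgt.py $s .197 0;done
```

```text
18.25 [ 0.926  0.329 -0.812  2.147 -0.949  0.499  0.221] [0.5866 0.0056 0.2215] F [-1.1 -1.3  5.5] M [ 0.11  0.31 -0.07] 0.03215993417352767
x [0.496 0.512 0.701] y [ 0.722 -0.692 -0.006] z [ 0.482  0.509 -0.713]
delta cm [0.07 0.31 0.03] G [0.5894 0.0039 0.2217] angle 45.7 knob in tool mm [ 73.   4. -71.]
delta cm [0.3  1.27 0.36] G [5.990e-01 1.000e-04 2.209e-01] angle 47.0 knob in tool mm [ 74.   9. -70.]
delta cm [1.75 0.37 1.99] G [0.6076 0.0221 0.2195] angle 53.2 knob in tool mm [ 82.   5. -61.]
delta cm [ 2.96 -0.53  3.76] G [0.6156 0.0435 0.2154] angle 59.4 knob in tool mm [ 88.  -0. -52.]
delta cm [3.39 3.18 5.32] G [0.652  0.028  0.2072] angle 64.5 knob in tool mm [ 90.  19. -44.]
```

>>> {"fn": "arm_command", "kwargs": {
  "motion": "0.1 0.7 0.2 0; 0.3 1.3 0.4 0; 1 0.8 1.2 0; 1.75 0.4 2 0; 1.75 0.4 2 0"
}}

```text
time: 18.88
tcp_pos: [0.6071, 0.0237, 0.2191]
tool_rot: [0.851, 0.363, 0.347, -0.152]
contact_force: [-2.4, 5.9, 4.6]
width: 0.0321
```

```bash
python3 st.py;  for s in "0 0" ".12 0" ".238 0" ; do python3 tgt.py $s .197 0;done; python3 - <<'E'
from plant import vision
import cv2
for n in ("side",): cv2.imwrite(f"pics/{n}2.png",cv2.resize(vision.camera(n)[100:340,260:560],None,fx=2.5,fy=2.5))
E
```

```text
18.875 [ 0.864  0.357 -0.805  2.12  -0.927  0.461  0.173] [0.6071 0.0237 0.2191] F [-2.4  5.9  4.6] M [1.05 0.89 0.54] 0.03206555140736832
x [0.496 0.513 0.701] y [ 0.724 -0.69  -0.007] z [ 0.48   0.511 -0.713]
delta cm [-1.48  1.04 -1.73] G [5.990e-01 1.000e-04 2.209e-01] angle 47.0 knob in tool mm [ 74.   9. -70.]
delta cm [-0.03  0.15 -0.09] G [0.6076 0.0221 0.2195] angle 53.2 knob in tool mm [ 82.   5. -61.]
delta cm [ 1.18 -0.75  1.68] G [0.6156 0.0435 0.2154] angle 59.4 knob in tool mm [ 88.  -0. -52.]
```

View pics/side2.png

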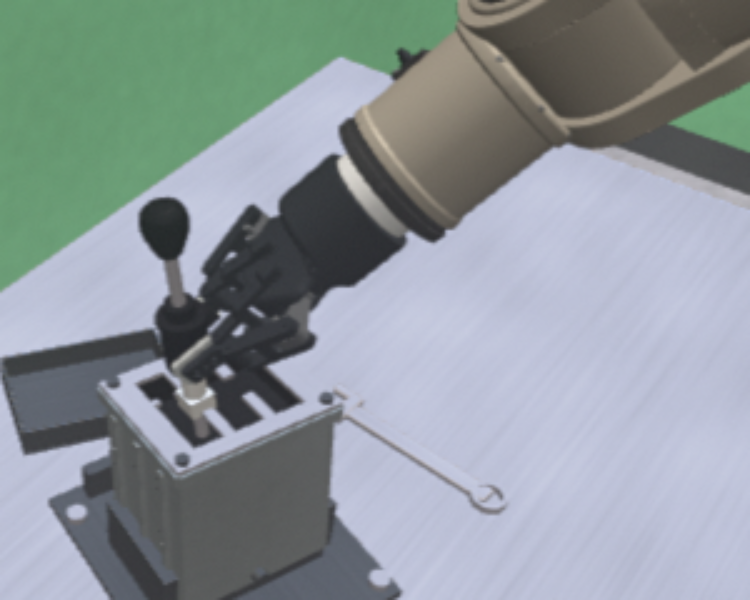

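>>> {"fn": "arm_command", "kwargs": {
  "motion": "0.6 -0.4 0.8 0; 1.2 -0.75 1.7 0; 1.2 -0.75 1.7 0"
}}

```text
time: 19.3
tcp_pos: [0.6165, 0.0428, 0.2156]
tool_rot: [0.851, 0.363, 0.347, -0.152]
contact_force: [-0.0, 3.8, 7.5]
width: 0.0325
```

```bash
python3 st.py;  for s in ".197" ".217" ".221" ; do python3 tgt.py .238 0 $s 0;done; python3 - <<'E'
from plant import vision
import cv2
for n in ("side",): cv2.imwrite(f"pics/{n}3.png",cv2.resize(vision.camera(n)[140:340,260:460],None,fx=3,fy=3,interpolation=cv2.INTER_CUBIC))
E
```

```text
19.3 [ 0.823  0.37  -0.812  2.115 -0.93   0.418  0.149] [0.6165 0.0428 0.2156] F [-0.   3.8  7.5] M [0.69 0.25 0.21] 0.03253482409038846
x [0.495 0.512 0.701] y [ 0.723 -0.691 -0.006] z [ 0.481  0.51  -0.713]
delta cm [-0.03 -0.11  0.01] G [0.6156 0.0435 0.2154] angle 59.4 knob in tool mm [ 88.  -0. -52.]
delta cm [ 1.7  -0.11 -1.01] G [0.6193 0.0471 0.2347] angle 59.4 knob in tool mm [ 71.  -0. -42.]
delta cm [ 2.04 -0.11 -1.21] G [0.62   0.0478 0.2386] angle 59.4 knob in tool mm [ 67.  -0. -40.]
```

View pics/side3.png

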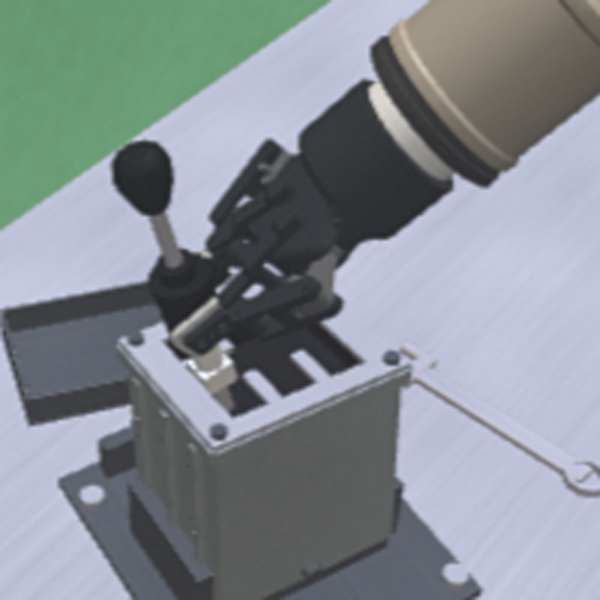

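The lever stands in the left line (knob 143,178; shoe 212,372). Now lifting the collar.

>>> {"fn": "arm_command", "kwargs": {
  "motion": "0.6 0 -0.35 0; 1.2 0 -0.7 0; 1.75 0 -1.05 0; 1.75 0 -1.05 0"
}}

```text
time: 19.85
tcp_pos: [0.6198, 0.0459, 0.2351]
tool_rot: [0.852, 0.363, 0.347, -0.151]
contact_force: [-3.8, -1.5, -5.9]
width: 0.0323
```

```bash
python3 st.py;  for s in "0 .217" ".1 .218" ".2055 .218" ; do python3 tgt.py .238 $s 0;done; python3 - <<'E'
from plant import vision
import cv2
for n in ("side",): cv2.imwrite(f"pics/{n}4.png",cv2.resize(vision.camera(n)[140:340,260:460],None,fx=3,fy=3,interpolation=cv2.INTER_CUBIC))
E
```

```text
19.85 [ 0.804  0.333 -0.793  2.097 -0.908  0.456  0.097] [0.6198 0.0459 0.2351] F [-3.8 -1.5 -5.9] M [-1.57  1.89 -0.04] 0.0323240946657585
x [0.496 0.513 0.701] y [ 0.723 -0.691 -0.006] z [ 0.481  0.509 -0.713]
delta cm [ 0.01 -0.12  0.06] G [0.6193 0.0471 0.2347] angle 59.4 knob in tool mm [ 71.  -0. -42.]
delta cm [0.44 1.88 0.79] G [0.6394 0.0391 0.2324] angle 61.7 knob in tool mm [ 71.   7. -38.]
delta cm [0.58 3.98 1.73] G [0.6597 0.0301 0.2266] angle 64.5 knob in tool mm [ 71.  15. -35.]
```

View pics/side4.png

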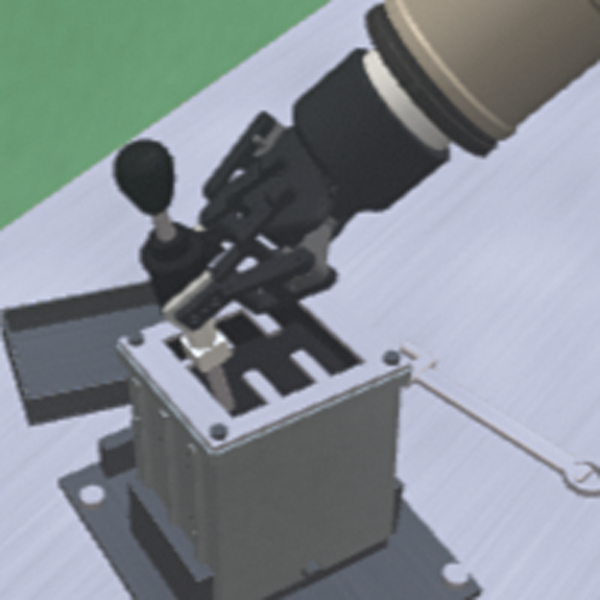

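The collar is up: shoe at 205,347 stands clear of the plate with the bare rod visible beneath it. Pushing forward.

>>> {"fn": "arm_command", "kwargs": {
  "motion": "0.25 0.9 0.4 0; 0.5 1.9 0.75 0; 0.6 2.9 1.2 0; 0.65 3.9 1.65 0; 0.65 4.0 1.7 0; 0.65 4.0 1.7 0"
}}

```text
time: 20.65
tcp_pos: [0.6587, 0.0335, 0.2262]
tool_rot: [0.851, 0.363, 0.346, -0.155]
contact_force: [-3.5, 10.0, -6.0]
width: 0.0322
```

```bash
python3 st.py;  for s in "0 .217" ".1 .218" ".2055 .218" ; do python3 tgt.py .238 $s 0;done; python3 - <<'E'
from plant import vision
import cv2
for n in ("side",): cv2.imwrite(f"pics/{n}5.png",cv2.resize(vision.camera(n)[140:340,260:460],None,fx=3,fy=3,interpolation=cv2.INTER_CUBIC))
E
```

```text
20.65 [ 0.746  0.405 -0.734  2.016 -0.839  0.463  0.053] [0.6587 0.0335 0.2262] F [-3.5 10.  -6. ] M [1.7  1.78 0.22] 0.03223230141142008
x [0.497 0.511 0.701] y [ 0.725 -0.689 -0.012] z [ 0.477  0.514 -0.713]
delta cm [-0.67 -3.81 -1.79] G [0.6193 0.0471 0.2347] angle 59.4 knob in tool mm [ 71.  -0. -42.]
delta cm [-0.25 -1.8  -1.07] G [0.6394 0.0391 0.2324] angle 61.7 knob in tool mm [ 71.   7. -38.]
delta cm [-0.09  0.3  -0.15] G [0.6597 0.0301 0.2266] angle 64.4 knob in tool mm [ 72.  15. -35.]
```

View pics/side5.png

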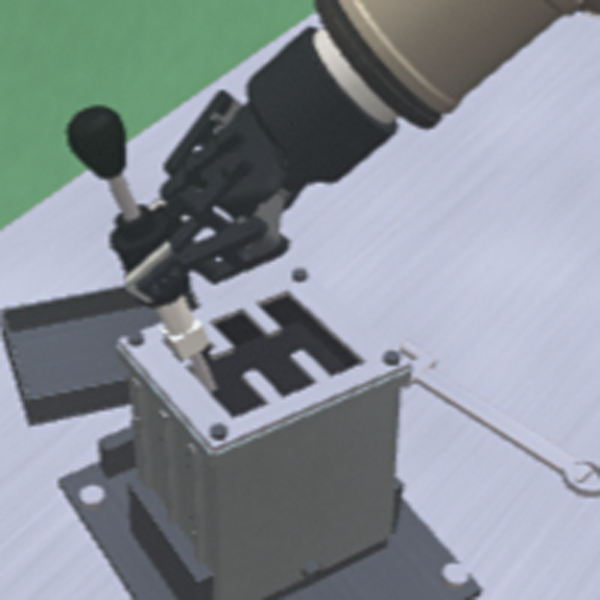

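>>> {"fn": "arm_command", "kwargs": {
  "motion": "0.1 0.3 0.2 0; 0.2 0.5 0.35 0; 0.2 0.5 0.35 0"
}}

```text
time: 21.08
tcp_pos: [0.6641, 0.0321, 0.2248]
tool_rot: [0.852, 0.363, 0.345, -0.155]
contact_force: [-22.8, 1.1, 6.7]
width: 0.0323
```

```bash
python3 st.py;  for s in ".2055 .197" ".2055 .218" ; do python3 tgt.py .238 $s 0;done
```

```text
21.075 [ 0.736  0.414 -0.725  2.005 -0.829  0.464  0.045] [0.6641 0.0321 0.2248] F [-22.8   1.1   6.7] M [2.61 4.51 1.44] 0.032318809180328686
x [0.499 0.51  0.701] y [ 0.725 -0.689 -0.014] z [ 0.476  0.514 -0.713]
delta cm [-2.05 -0.56  0.47] G [0.652  0.028  0.2072] angle 64.4 knob in tool mm [ 90.  19. -44.]
delta cm [-0.19 -0.18 -0.44] G [0.6597 0.0301 0.2266] angle 64.4 knob in tool mm [ 72.  15. -35.]
```

>>> {"fn": "arm_command", "kwargs": {
  "motion": "-0.1 -0.1 -0.2 0; -0.1 -0.15 -0.25 0; -0.1 -0.15 -0.25 0"
}}

```text
time: 21.45
tcp_pos: [0.6621, 0.0321, 0.2264]
tool_rot: [0.851, 0.363, 0.346, -0.155]
contact_force: [-5.6, 10.7, -4.5]
width: 0.0325
```

>>> {"fn": "arm_command", "kwargs": {
  "motion": "0 0 0 0; 0 0 0 0; 0 0 0 0; 0 0 0 0",
  "fingers": 1
}}

```text
time: 21.95
tcp_pos: [0.6638, 0.0289, 0.2271]
tool_rot: [0.852, 0.362, 0.347, -0.151]
contact_force: [-0.9, -0.3, -0.1]
width: 0.0853
```

```bash
python3 st.py; python3 - <<'E'
from plant import vision
import cv2
for n in ("side",): cv2.imwrite(f"pics/{n}6.png",cv2.resize(vision.camera(n)[140:340,260:460],None,fx=3,fy=3,interpolation=cv2.INTER_CUBIC))
E
```

```text
21.95 [ 0.743  0.408 -0.727  2.007 -0.831  0.463  0.049] [0.6638 0.0289 0.2271] F [-0.9 -0.3 -0.1] M [-0.58  0.52  0.03] 0.08534527623352915
x [0.496 0.512 0.701] y [ 0.722 -0.691 -0.006] z [ 0.482  0.509 -0.713]
```

View pics/side6.png

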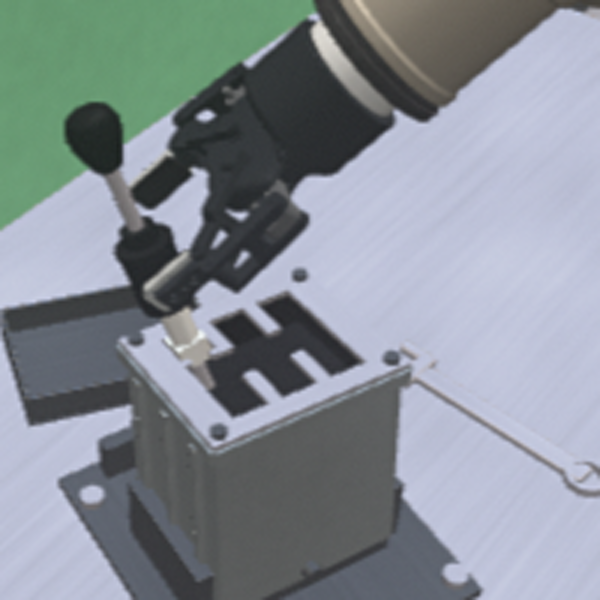

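>>> {"fn": "arm_command", "kwargs": {
  "motion": "0 0 -5 0; 0 0 -10 0; 0 0 -12 0; 0 0 -12 0"
}}

```text
time: 22.5
tcp_pos: [0.606, -0.0333, 0.3135]
tool_rot: [0.852, 0.362, 0.348, -0.15]
contact_force: [0.6, 0.8, -0.4]
width: 0.0853
```

```bash
python3 - <<'E'
from h import *
from plant import vision
import cv2
p=[.5799,.0077,-.3778]
w=vision.camera_model("wrist"); S=vision.camera_model("side")
cv2.imwrite("pics/wrist7.png",vision.camera("wrist"))
a=vision.camera("side"); cv2.imwrite("pics/side7.png",cv2.resize(a[150:300,260:410],None,fx=4,fy=4,interpolation=cv2.INTER_CUBIC))
for sh in (.17,.2055):
  for l in (.142,.182,.222,.299): X=lev(p,.238,sh,l); print(sh,l,proj(w,X).round(),((proj(S,X)-[260,150])*4).round())
E
```

```text
0.17 0.142 [294. 297.] [260. 433.]
0.17 0.182 [299. 269.] [231. 366.]
0.17 0.222 [305. 234.] [201. 295.]
0.17 0.299 [322. 142.] [138. 147.]
0.2055 0.142 [300. 296.] [255. 428.]
0.2055 0.182 [307. 267.] [225. 360.]
0.2055 0.222 [315. 233.] [194. 289.]
0.2055 0.299 [338. 140.] [128. 140.]
```

View pics/wrist7.png

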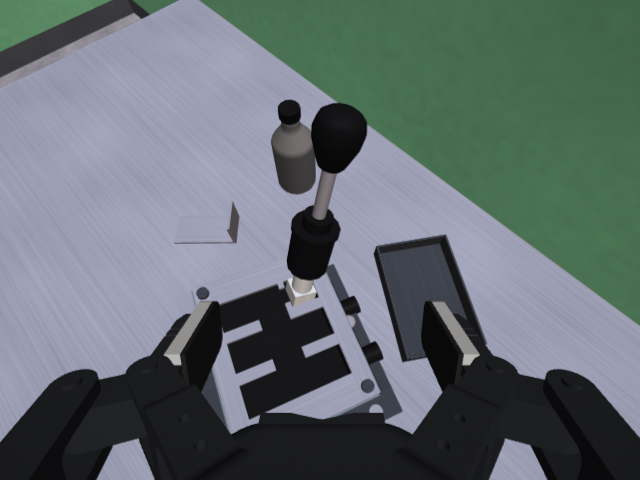

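View pics/side7.png

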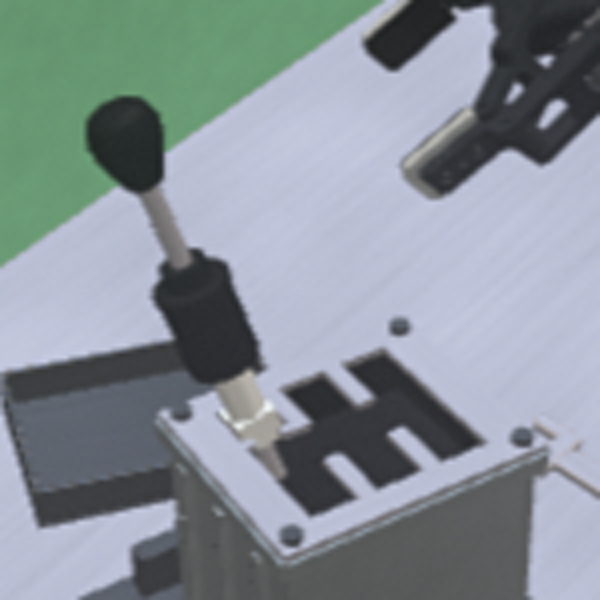

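```bash
python3 - <<'E'
from h import *
from plant import vision
import cv2
p=[.5799,.0077,-.3778]
S=vision.camera_model("side")
def draw(a,sel,sh,o,f,mdl):
    for l in (.142,.152,.162,.182,.202,.222):
        q=(proj(mdl,lev(p,sel,sh,l))-o)*f
        cv2.circle(a,tuple(int(v) for v in q),3,(0,0,255),-1)
    return a
a0=cv2.imread("pics/side0.png")[215:275,325:375]
a0=draw(cv2.resize(a0,None,fx=8,fy=8,interpolation=cv2.INTER_CUBIC),0.0,-.06,np.array([325,215]),8,S)
im=vision.camera("side"); b=im[205:265,295:345]
b=draw(cv2.resize(b,None,fx=8,fy=8,interpolation=cv2.INTER_CUBIC),.238,.2055,np.array([295,205]),8,S)
cv2.imwrite("pics/cmp.png",np.hstack([a0,b])[:, :800])
w=vision.camera("wrist"); m=vision.camera_model("wrist")
c=draw(cv2.resize(w[200:330,240:370],None,fx=4.5,fy=4.5,interpolation=cv2.INTER_CUBIC),.238,.2055,np.array([240,200]),4.5,m)
cv2.imwrite("pics/w8.png",c)
E
```

```text
(no output)
```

View pics/cmp.png

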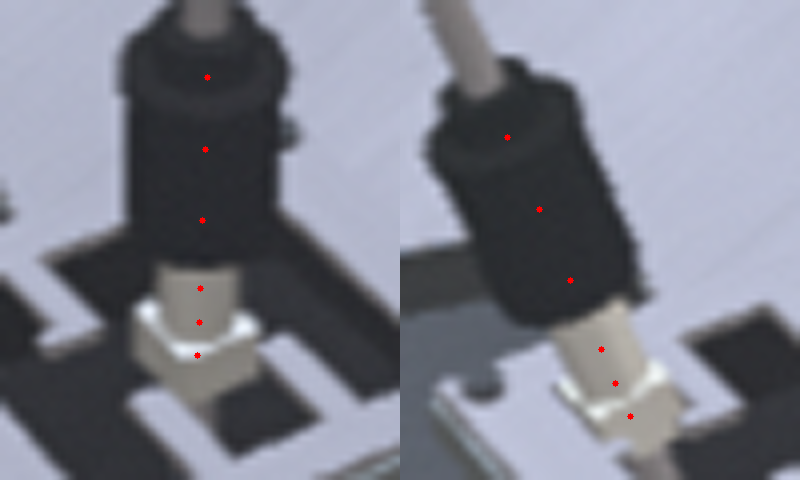

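View pics/w8.png

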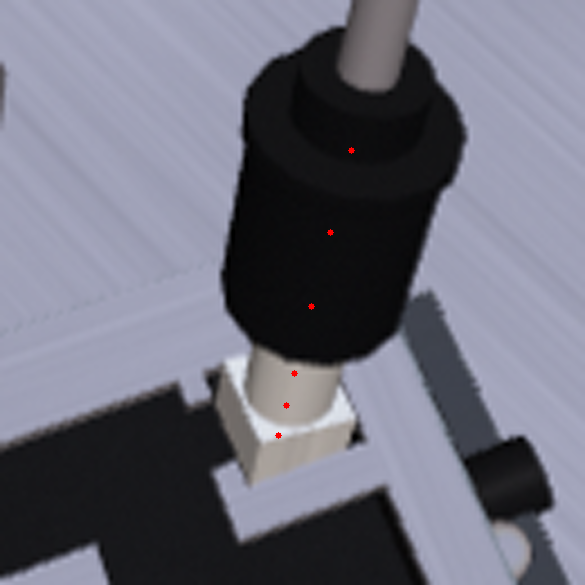

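```bash
python3 - <<'E'
import cv2
im=cv2.imread("pics/wrist1.png")[185:300,265:380]
c=cv2.resize(im,None,fx=5,fy=5,interpolation=cv2.INTER_CUBIC)
for x,y in ((327.3,222.2),(325.8,235.9),(324.5,247.7),(322.3,267.4)): cv2.circle(c,(int((x-265)*5),int((y-185)*5)),3,(0,0,255),-1)
cv2.imwrite("pics/w1c.png",c)
E
```

```text
(no output)
```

View pics/w1c.png

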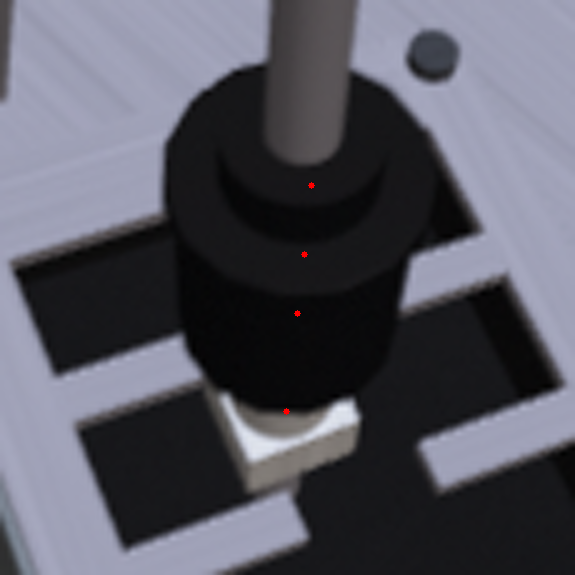

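```bash
cat > ov.py <<'E'
from h import *
import cv2
p=[.5799,.0077,-.3778]
def ov(img,mdl,sel,sh,lift,o,f,size):
    c=cv2.resize(img[o[1]:o[1]+size,o[0]:o[0]+size],None,fx=f,fy=f,interpolation=cv2.INTER_CUBIC)
    t=np.linspace(0,2*np.pi,60)
    for l,r,moves in ((.222,.0185,1),(.182,.017,1),(.299,.0165,0)):
        pts=np.array([(proj(mdl,lev(p,sel,sh,l+lift*moves,(r*np.cos(a),r*np.sin(a))))-o)*f for a in t]).astype(int)
        cv2.polylines(c,[pts],True,(0,0,255) if moves else (0,255,255),1)
    return c
E
cat > ov2.py <<'E'
from ov import *
from plant import vision
S=vision.camera_model("side"); w=vision.camera_model("wrist")
s0=cv2.imread("pics/side0.png"); s1=vision.camera("side"); w1=vision.camera("wrist")
cv2.imwrite("pics/o1.png",np.hstack([ov(s0,S,0,-.06,0,np.array([310,170]),4,95),ov(s1,S,.238,.2055,0,np.array([275,160]),4,95)]))
cv2.imwrite("pics/o2.png",np.hstack([ov(w1,w,.238,.2055,z,np.array([260,95]),2,195) for z in (0,.005)]))
E
python3 ov2.py
```

```text
(no output)
```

View pics/o1.png

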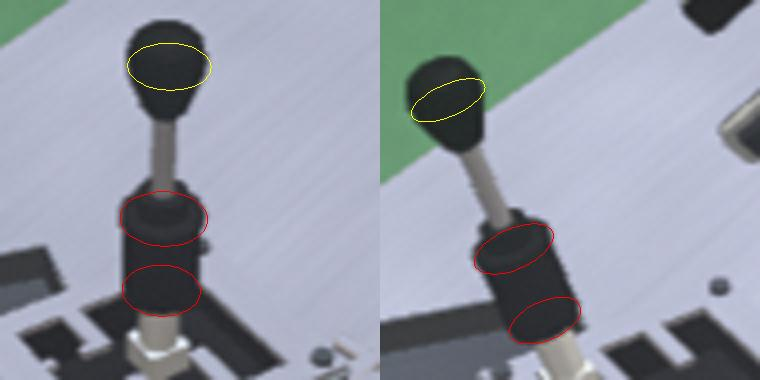

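View pics/o2.png

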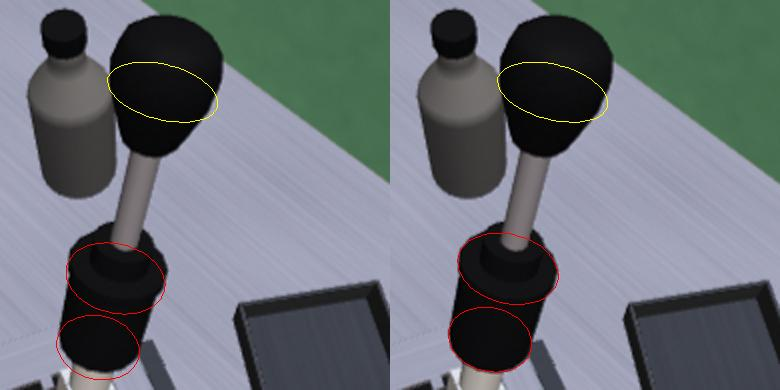

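```bash
python3 - <<'E'
from h import *
from plant import vision,ctrl
from scipy.optimize import brentq
p=[.5799,.0077,-.3778]
w=vision.camera_model("wrist"); s=ctrl.state()
def T(q,t):
    M=np.eye(4); M[:3,:3]=R.from_quat(q).as_matrix(); M[:3,3]=t; return M
E_=w["view"]@T(s['tool_rot'],s['tcp_pos'])
M1=np.eye(4); M1[:3,:3]=np.array([[.498,.509,.702],[.718,-.696,-.005],[.487,.506,-.712]]).T; M1[:3,3]=[.5312,-.0551,.3057]
w1=dict(mtx=w["mtx"],view=E_@np.linalg.inv(M1))
print(proj(w1,lev(p,0,-.053,.222)))
t=np.linspace(0,2*np.pi,90)
def solve(m,sel,sh,px,r):
    def f(l):
        ax=proj(m,lev(p,sel,sh,l+.01))-proj(m,lev(p,sel,sh,l)); ax/=np.linalg.norm(ax)
        P=np.array([proj(m,lev(p,sel,sh,l,(r*np.cos(a),r*np.sin(a)))) for a in t])
        return (P@ax).min()-np.array(px)@ax
    return brentq(f,.1,.32)
for n,r,a,b in (("rod/cap",.005,(325.6,217.6),(322.7,220.4)),("shoe",.009,(322,272.4),(303.3,294.4)),("gripbottom",.017,(322,267),(312.2,280.4)),("bead",.0185,(325,243.6),(316.7,244.4))):
    print(n,round(solve(w1,0,-.06,a,r)*1000,1),round(solve(w,.238,.2055,b,r)*1000,1))
E
```

```text
[323.71602961 218.23313144]
rod/cap 232.7 239.7
shoe 146.4 157.9
gripbottom 178.1 188.5
bead 222.2 229.0
```

```bash
python3 st.py; for l in .215 .205 .195; do python3 tgt.py .238 .2055 $l 0; done
```

```text
22.8 [ 0.912  0.219 -0.704  2.003 -0.834  0.736  0.053] [ 0.6059 -0.0313  0.3118] F [ 0.  -1.  -0.3] M [-0.55  0.53  0.02] 0.08514209185569352
x [0.496 0.512 0.701] y [ 0.723 -0.69  -0.008] z [ 0.48   0.511 -0.713]
delta cm [-0.41 -0.33 11.93] G [0.6586 0.0298 0.2238] angle 64.5 knob in tool mm [ 74.  16. -36.]
delta cm [-1.3  -0.52 12.36] G [0.655  0.0288 0.2146] angle 64.5 knob in tool mm [ 83.  18. -41.]
delta cm [-2.18 -0.71 12.79] G [0.6513 0.0278 0.2053] angle 64.5 knob in tool mm [ 92.  19. -45.]
```

>>> {"fn": "arm_command", "kwargs": {
  "motion": "-0.8 -0.4 5 0; -1 -0.4 10 0; -1.1 -0.45 12.3 0; -1.1 -0.45 12.3 0"
}}

```text
time: 23.3
tcp_pos: [0.6559, 0.0301, 0.2154]
tool_rot: [0.851, 0.363, 0.346, -0.154]
contact_force: [-1.4, -0.0, 0.5]
width: 0.0853
```

>>> {"fn": "arm_command", "kwargs": {
  "motion": "0 0 0 0; 0 0 0 0; 0 0 0 0; 0 0 0 0",
  "fingers": 0.35
}}

```text
time: 23.8
tcp_pos: [0.6562, 0.028, 0.2178]
tool_rot: [0.852, 0.362, 0.347, -0.152]
contact_force: [-5.2, -1.5, 8.1]
width: 0.0361
```

>>> {"fn": "arm_command", "kwargs": {
  "motion": "-0.35 -0.07 0.2 0; -0.7 -0.15 0.35 0; -0.9 -0.2 0.45 0"
}}

```text
time: 24.18
tcp_pos: [0.6557, 0.0279, 0.2129]
tool_rot: [0.85, 0.362, 0.35, -0.151]
contact_force: [-16.2, -4.9, 64.0]
width: 0.0349
```

```bash
python3 st.py; for l in .205 .195; do python3 tgt.py .238 .2055 $l 0; done
```

```text
24.175 [ 0.776  0.429 -0.76   2.035 -0.862  0.428  0.104] [0.6557 0.0279 0.2129] F [-16.2  -4.9  64. ] M [ 6.79 -2.7   0.76] 0.0348829097904189
x [0.492 0.51  0.705] y [ 0.722 -0.692 -0.003] z [ 0.486  0.511 -0.709]
delta cm [ 0.13 -0.11 -0.12] G [0.655  0.0288 0.2146] angle 64.9 knob in tool mm [ 83.  18. -40.]
delta cm [-0.76 -0.31  0.31] G [0.6513 0.0278 0.2053] angle 64.9 knob in tool mm [ 92.  20. -44.]
```

>>> {"fn": "arm_command", "kwargs": {
  "motion": "0.5 0.1 -0.2 0; 0.7 0.15 -0.35 0; 0.7 0.15 -0.35 0",
  "fingers": 1
}}

```text
time: 24.55
tcp_pos: [0.6554, 0.0277, 0.215]
tool_rot: [0.852, 0.363, 0.347, -0.151]
contact_force: [1.5, 1.6, -0.1]
width: 0.0853
```

>>> {"fn": "arm_command", "kwargs": {
  "motion": "0 0 0 0; 0 0 -5 0; 0 0 -10 0; 0 0 -14 0; 0 0 -14 0; 0 0 -14 0"
}}

```text
time: 25.3
tcp_pos: [0.588, -0.0432, 0.3143]
tool_rot: [0.852, 0.363, 0.347, -0.152]
contact_force: [-0.7, 0.3, -0.4]
width: 0.0855
```

```bash
python3 st.py; python3 ov2.py; python3 - <<'E'
from h import *
from plant import vision
import cv2
cv2.imwrite("pics/w9.png",cv2.resize(vision.camera("wrist")[90:340,200:450],None,fx=2.4,fy=2.4,interpolation=cv2.INTER_CUBIC))
cv2.imwrite("pics/t9.png",vision.camera("top")); 
E
```

```text
25.3 [ 0.966  0.196 -0.717  2.023 -0.846  0.767  0.086] [ 0.588  -0.0432  0.3143] F [-0.7  0.3 -0.4] M [-0.49  0.57 -0.03] 0.08552072383981234
x [0.497 0.512 0.701] y [ 0.723 -0.691 -0.007] z [ 0.481  0.51  -0.713]
```

View pics/o1.png

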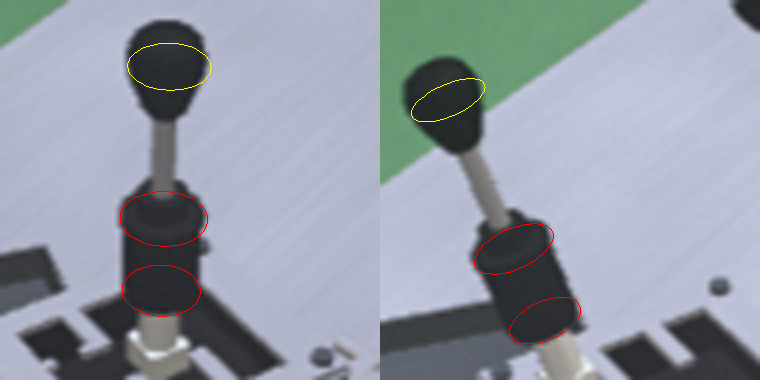

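View pics/w9.png

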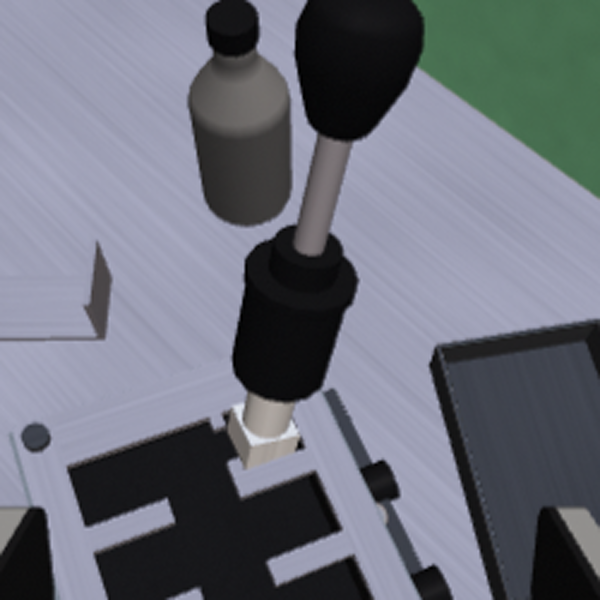

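View pics/t9.png

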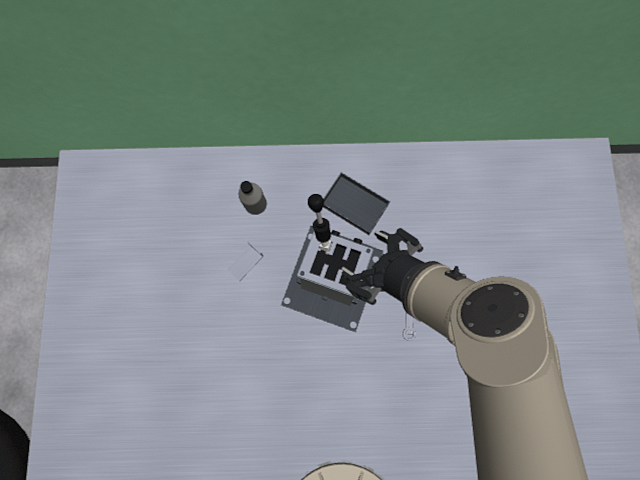

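```bash
python3 -c "
from plant import ctrl
print(ctrl.job_done())"
```

```text
the job is handed in; nothing more can be done
None
```

The lever stands in reverse with the collar down in the pocket, the hand is clear, and I handed the job in at about 25 s. No verdict was reported.

**How it was done:**
- Moves could only turn the hand about its own axis. I tilted it about 45° by pushing the arm against its joint limits near the base.
- I gripped the collar from the right-hand side rather than the driver's side. I brought the lever to neutral and across to the left line, then lifted the collar about 20 mm by the hand's travel; the camera pictures suggest nearer 16 mm.
- I pushed the lever forward through the neck to the stop, where the force reached about 23 N, and let go.
- Unsure the collar was fully home, I gripped it again and pressed it down. It met a solid stop at 64 N. I then let go and backed off about 14 cm.

**Last checks:**
- **Lever:** in the pictures the lever stands at the model's reverse position, with the shoe beyond the neck.
- **Collar:** the checks disagreed slightly. The visible rod length matches the collar being down (about 43 mm now against 41 mm at the start), and so does the side-view overlay. Before I pressed it down, a rougher reading from the wrist camera suggested it sat up to 5 mm high. I put that down to camera error and did not repeat the measurement.
- **Bystanders:** the bottle, tray, bracket and spanner look unmoved in the top view, though the arm hides part of the spanner.

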